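# Unlock the exposure unit and hold its sprung lid for trimming

### The job

The lid springs of the UV exposure unit are going to be trimmed: fit the red square key down fully onto the square spindle of the lid lock and turn it about a quarter turn anticlockwise (seen from above) to its stop, so that the tongue swings off the lid, and leave the key standing in the lock. Then lift the lid clearly past its balance point, where the springs take over, without letting them throw it wide open, bring it back down and keep holding it still a few degrees below the balance point. The job finishes while you hold the lid there, so do not let go; leave the other things on the table where they are.

Things in the scene. Friction and masses are not known exactly. Their poses are not given: they have to be found in the camera images.
- unit: grey UV exposure unit for circuit boards, fixed, housing 300 x 400 x 90 mm (x, y, z). Origin: centre of its underside; x from its front to its rear (hinge) side, y to its left, z up. On the left a blue lid, 250 x 280 x 25 mm, its top 115 mm above the table; on the right (-y) a dark flat control deck 115 mm wide, 90 mm high, with the lid lock near the front; behind it a switch and a low knob
- spindle_top (a point): centre of the top face of the lock's steel spindle on the deck, 126 mm above the table. The upright spindle is 12 x 12 mm square, edges eased, and stands 20 mm above the flat tongue plate on which the fitted key rests. The lid's edge is 60 mm to its left, 11 mm lower. The frame turns with the spindle: z up, x and y square to its flats, y along the tongue
- tongue_tip (a point): top of the tip of the lock's tongue, a flat steel bar with a red stripe, 47 mm from the spindle's axis, 16 mm wide, 6 mm thick, its top 106 mm above the table; turns with the spindle. At first it lies over a steel lug on the lid's right edge and holds the lid shut
- lock (a joint): turn of spindle and tongue in rad: 0 = tongue points straight at the lid (unit's +y), grows anticlockwise seen from above; starts at 0 to 0.2 (locked); stop at 1.40, tongue towards the front. The lid is free above about 1.0. Friction about 0.06 N m; stays where it is left
- key: square key standing upright on its socket on a 3 mm brown mat, 80 mm high, about 140 g. Origin: centre of its underside = mouth of the bore; z up along the key. Dark steel socket 30 x 30 x 30 mm; blind square bore 13.4 x 13.4 mm, 24 mm deep, chamfered 2 mm, flats along the key's x and y: fits in any of four turns, with about 0.1 rad of play. Fitted, the origin is 20 mm below the spindle's top
- key_bar (a point): centre of the key's red T-bar, 72 mm above its origin: 60 mm long along the key's x, 14 mm wide (y), 16 mm high; below it a 16 mm round shank. At the start the T-bar lies within about 0.6 rad of the world's y. On the spindle the key sits loosely, held by its weight
- lid (a joint): opening of the lid in rad: 0 shut, grows as the front rises, stop at 1.25. The 2.2 kg lid is counterbalanced by hinge springs, balance point at 0.66 rad (38 degrees): below it the lid falls shut if let go (2 N lifts it at the bar when shut, under 1 N near balance), above it the springs lift it on to the stop. Lightly damped, does not stay by itself
- lid_bar (a point): centre of the lid's front bar handle: a round aluminium bar 12 mm in diameter, 120 mm long along the unit's y, 50 mm in front of the lid's and housing's front face, 102 mm above the table when shut; a black post at each end, free space between bar and lid. It rides with the lid and can turn between two fingers that pinch it
- lid_hinge (a point): middle of the lid's hinge line, which runs along the unit's y at the lid's rear edge, 100 mm above the table; fixed. At lid opening q the bar's centre is 305 mm x cos q in front of this point (unit's -x) and 305 mm x sin q above it (give or take 2 mm)
- solder_spool: green plastic solder spool lying flat, 60 mm across, 30 mm high; a bystander. Origin: centre of its underside, z up.
- cutters: red-handled side cutters lying on the mat, about 150 mm long along their x, 14 mm high; a bystander. Origin: centre of its underside, z up.
- phone: black phone lying flat, 148 x 72 x 9 mm, long side along its x; a bystander. Origin: centre of its underside, z up.
- tape_roll: blue roll of tape lying flat, 68 mm across, 19 mm high; a bystander. Origin: centre of its underside, z up.
- parts_tub: clear plastic open tub, 120 x 140 x 55 mm (x, y, z); a bystander. Origin: centre of its underside, z up.
- small_fan: black hand-held fan lying flat, about 155 mm long along its x, 25 mm high; a bystander. Origin: centre of its underside, z up.
- wood_block: small wooden block with a coin-cell holder on it, 75 x 55 x 30 mm, on the mat; a bystander. Origin: centre of its underside, z up.
Mind the look-alikes: they are no part of the job. Leave any pink or purple look-alike of the key alone.

How it is judged:
On the way, in this order (a step that is already met when the one before it is completed fails the run):
1. the key is fitted squarely and fully down on the lock's spindle (z of key in the frame of spindle_top below -0.015 m and horizontal distance between key and spindle_top below 0.004 m and angle between key's own z axis and vertical below 0.12 rad and (angle between the x axis of key and the x axis of spindle_top, either way round below 0.2 rad or angle between the x axis of key and the y axis of spindle_top, either way round below 0.2 rad)), for 0.2 s.
2. with the key on it, the lock is turned to its unlocked end (z of key in the frame of spindle_top below -0.015 m and horizontal distance between key and spindle_top below 0.004 m and angle between key's own z axis and vertical below 0.12 rad and value of joint lock above 1.15 rad), for 0.1 s.
3. the robot has raised the lid clearly past its balance point, holding it (value of joint lid above 0.71 rad and contact force between any of the fingers, the arm and lid above 0.2 N), for 0.1 s.
At the end, for the whole second after the job is handed in: the robot holds the lid still (under 0.05 rad/s), open 0.50 to 0.645 rad (1 to 9 degrees below balance), pressing on it with over 0.2 N, nothing else propping it; lock still past 1.15 rad; key still on the spindle, within 5 mm of fully down, 4 mm of its axis, tilt under 0.12 rad (all of step 2 and value of joint lid between 0.5 and 0.645 rad and velocity of joint lid between -0.05 and 0.05 rad/s and contact force between any of the fingers, the arm and lid above 0.2 N and contact force between key and lid below 0.1 N); the arm keeps its last pose, push and grip.
It fails at once if the springs throw the lid wide open (beyond 1.05 rad) (value of joint lid above 1.05 rad).
It fails at once if one of the bystanders (solder spool, side cutters, phone, tape roll, clear tub, hand fan, wooden block) is moved by more than 30 mm (distance of any of solder_spool, cutters, phone, tape_roll, parts_tub, small_fan, wood_block from where it was at the start of the episode above 0.03 m).
It also fails if it takes over 64 s, if anything falls off the work surface, if the arm or the gripper's body presses on something with over 40 N, if the wrist force passes 120 N, or if a joint passes its speed limit or range.

### The arm

A 6-joint arm with a two-finger parallel gripper is mounted at the origin on the work surface. World frame = base frame: x ahead of the robot, y to its left, z up, the work surface at z = 0. Lengths are in m, angles in rad, forces in N, time in s.
With the tool pointing down it reaches from about 0.35 to 0.8 m from the base axis. Payload 7.3 kg.
Tool frame: the origin (TCP) lies midway between the tips of the shut fingers; the grasp point (between the pads) lies 19 mm behind it; z points along the fingers, y is the line along which they close (so a half turn about z gives the same grasp; the last joint's range is limited). The gripper opens to 85 mm and grips with 20 to 120 N. Pads are 22 mm wide; open, the fingers measure 114 mm over their backs; the gripper's body (76 mm by 85 mm) begins 54 mm behind the grasp point. The pads swing forward as they close: fully open they stand 13 mm farther back than shut.
Start: joints at [-1.315, 0.342, 1.524, -0, 1.275, -0.146], TCP at [0.205, -0.483, 0.231] pointing down, gripper open.
Joint ranges: [-2.53, 2.53], [-0.77, 2.02], [0.04, 2.7], [-1, 4.14], [0.28, 2.66], [-3.11, 3.11]. Speed limits (rad/s): [2.57, 2.57, 3.14, 3.14, 3.14, 3.14].

### API

Orientations are given as a rotation vector (axis times angle).
In Python, from station import robot gives the robot as it stands. Calls block until the motion is done:
- robot.reach(position, orientation): joint-space move of the TCP to a pose.
- robot.move_straight(position, speed=0.15, rot=None): straight line of the TCP; rot=None keeps the orientation; speed is the mean speed in m/s.
- robot.move_j(angles): joint-space move.
- robot.move_gripper(opening, effort=None): finger opening in m; effort is the grip in N (None keeps the last); returns when the fingers have stopped.
- robot.pause(seconds).
- robot.solve_ik(position, orientation): joint angles nearest the present ones, or None.
- robot.observe(): the state.
- robot.snapshot(name): name is "scene" or "top" or "wrist"; returns the picture (420x560x3 uint8, blue, green, red); there is no depth.
- robot.camera_params(name): a dict with "intrinsics" (3x3 intrinsics, pixels), "R" (3x3) and "t" (3): a world point X has camera coordinates R X + t; the wrist camera has in their place "mount" (4x4, takes a point from camera to tool coordinates, whose origin is the TCP and whose axes are the flange's). Camera axes: x right, y down, z forward; pixel columns grow to the right and rows downward; lengths in m; the calibration is good to about 2 mm. A picture is of the moment at which its call begins: read the wrist's pose just before it. camera_params takes no time and is no camera call.
A pose or a line that the arm cannot do raises robot.IKError and nothing moves.
- robot.hand_in(): hands the job in; it is judged then, once.
The state is a dict: "time_s": time; "joint_positions": joint angles; "dq": joint speeds; "effort": joint torques, N m; "position": TCP position; "tcp_rot": TCP orientation; "contact_force": force on the tool from outside, world axes, zero at the start; "ft_torque": the same for the moment, N m; "finger_gap": finger opening in m; "finger_force": force on a finger pad.
Only numpy, scipy, OpenCV 4.12 (cv2) and the standard library are available. Lean on these libraries where they do the work, as an engineer would, in place of code of your own. Each camera call takes 0.05 s, during which the arm holds its last target. There are 200 camera calls.

## Working session

There is one attempt and no reset: what is moved stays moved. The work goes in short steps, each a Python script; the robot and the scene stay as the last script left them, time stands still between calls to the robot, and variables do not carry over. Pictures are saved under pics/ and viewed, at most 10 in all, crops included, and the job is handed in when it is done.

```bash
ls; mkdir -p pics
python3 - <<'E'
from station import robot
import cv2,numpy as np
for n in("scene","top"):
    cv2.imwrite(f"pics/{n}0.png",robot.snapshot(n)); p=robot.camera_params(n); print(n,np.round(p["intrinsics"],1).tolist(),np.round(p["R"],3).tolist(),np.round(p["t"],3).tolist())
print(robot.camera_params("wrist")); o=robot.observe(); print(o)
E
```

```text
pics
scene [[406.2, 0.0, 283.6], [0.0, 406.2, 210.2], [0.0, 0.0, 1.0]] [[0.765, 0.644, -0.022], [0.421, -0.525, -0.74], [-0.488, 0.556, -0.673]] [-0.377, -0.158, 1.547]
top [[454.3, 0.0, 282.1], [0.0, 454.3, 209.5], [0.0, 0.0, 1.0]] [[0.023, -1.0, -0.004], [-0.997, -0.023, -0.07], [0.07, 0.005, -0.998]] [-0.012, 0.547, 1.421]
{'intrinsics': array([[331.43474067,   0.        , 282.17966017],
       [  0.        , 331.43474067, 211.06388174],
       [  0.        ,   0.        ,   1.        ]]), 'mount': array([[-3.75969032e-04, -9.63442292e-01, -2.67915676e-01,
         6.98971840e-02],
       [ 9.99999841e-01, -4.74542565e-04,  3.03175259e-04,
        -5.81306277e-04],
       [-4.19229259e-04, -2.67915520e-01,  9.63442317e-01,
        -1.42563925e-01],
       [ 0.00000000e+00,  0.00000000e+00,  0.00000000e+00,
         1.00000000e+00]])}
{'time_s': 0.1, 'joint_positions': array([-1.31500246e+00,  3.42643683e-01,  1.52488117e+00,  1.69552150e-05,
        1.27541447e+00, -1.45991776e-01]), 'dq': array([-0.00167264, -0.00167766, -0.00154398, -0.00061276,  0.00123877,
       -0.00105828]), 'effort': array([ 1.67308670e-03, -4.34446979e+01, -2.46491003e+01, -2.25500085e-04,
        4.68066122e-03,  1.01933148e-05]), 'position': array([ 0.20524941, -0.48284406,  0.2307144 ]), 'tcp_rot': array([-3.07709457e+00, -6.26610726e-01,  9.06011696e-05]), 'contact_force': array([ 0.69984655, -0.10806629,  0.25084901]), 'ft_torque': array([ 0.03254932,  0.01203947, -0.01262914]), 'finger_force': 0.0, 'finger_gap': 0.08559349876293822}
```

View pics/top0.png

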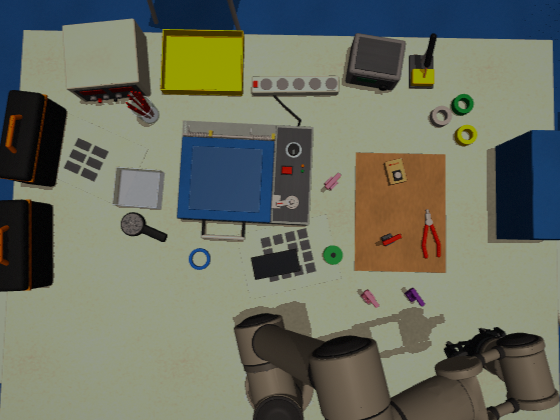

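View pics/scene0.png

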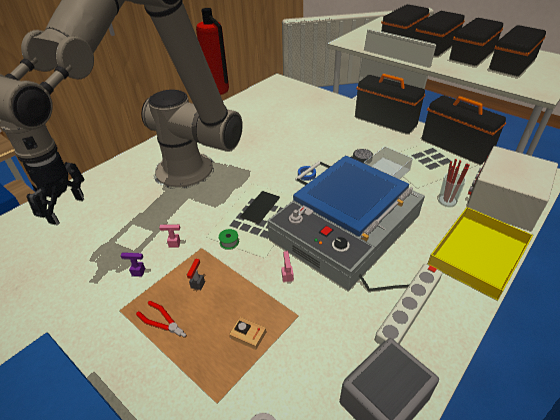

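Candidates for the key, in top pixels: red T on the mat (390,239), pinks (332,182) and (370,297), purple (415,296). The red one on the brown mat fits the description: red T-bar, dark socket. I'll confirm it in an enlarged crop, together with the lock.

```bash
cat > h.py <<'E'
import numpy as np, cv2
from station import robot
from scipy.spatial.transform import Rotation as Rn
def cam(name,obs=None):
    p=robot.camera_params(name); K=p["intrinsics"]
    if name!="wrist": return K,p["R"],p["t"]
    T=np.eye(4); T[:3,:3]=Rn.from_rotvec(obs["tcp_rot"]).as_matrix(); T[:3,3]=obs["position"]
    M=np.linalg.inv(T@p["mount"]); return K,M[:3,:3],M[:3,3]
def ray(c,uv):
    K,R,t=c; d=R.T@np.linalg.solve(K,[*uv,1.]); return -R.T@t,d
def onz(c,uv,z):
    o,d=ray(c,uv); return o+d*(z-o[2])/d[2]
def proj(c,X):
    K,R,t=c; x=K@(R@np.asarray(X)+t); return x[:2]/x[2]
def redmask(im,roi=None):
    h=cv2.cvtColor(im,cv2.COLOR_BGR2HSV); m=((h[...,0]<8)|(h[...,0]>174))&(h[...,1]>150)&(h[...,2]>70)
    m=m.astype(np.uint8)*255
    if roi: x0,y0,x1,y1=roi; k=np.zeros_like(m);k[y0:y1,x0:x1]=m[y0:y1,x0:x1];m=k
    return m
def blobs(m,amin=15):
    cs,_=cv2.findContours(m,cv2.RETR_EXTERNAL,cv2.CHAIN_APPROX_NONE)
    return sorted([(cv2.contourArea(c),cv2.minAreaRect(c),c) for c in cs if cv2.contourArea(c)>amin],key=lambda b:-b[0])
def down(yaw): # tool z down, tool y axis at angle yaw from world x... x axis at yaw
    return (Rn.from_euler('z',yaw)*Rn.from_rotvec([np.pi,0,0])).as_rotvec()
E
python3 - <<'E'
from h import *
im=cv2.imread("pics/top0.png"); c=cam("top")
for b in blobs(redmask(im,(355,150,446,272)),8): print("mat red",b[0],b[1],onz(c,b[1][0],.083).round(3))
for b in blobs(redmask(im,(270,190,312,225)),1): print("deck red",b[0],b[1],onz(c,b[1][0],.106).round(3))
print("lock",onz(c,(292,202),.115).round(3))
g=cv2.resize(im[215:260,365:425],None,fx=6,fy=6,interpolation=cv2.INTER_CUBIC)
l=cv2.resize(im[185:230,265:325],None,fx=6,fy=6,interpolation=cv2.INTER_CUBIC)
cv2.imwrite("pics/crop1.png",np.hstack([g,l]))
# unit: blue lid minAreaRect
h=cv2.cvtColor(im,cv2.COLOR_BGR2HSV); m=((h[...,0]>100)&(h[...,0]<125)&(h[...,1]>100)).astype(np.uint8)*255; m[:,:170]=0;m[:,282:]=0;m[:125]=0;m[228:]=0
b=blobs(m)[0]; p=[onz(c,q,.115).round(3) for q in cv2.boxPoints(b[1])]; print(b[1],p)
E
```

```text
mat red 98.5 ((435.9706726074219, 239.8823699951172), (32.7423095703125, 5.820854663848877), 75.96376037597656) [ 0.462 -0.464  0.083]
mat red 97.5 ((424.74273681640625, 240.9755859375), (5.545501708984375, 32.08008575439453), 1.847610354423523) [ 0.457 -0.431  0.083]
mat red 68.5 ((391.6000671386719, 239.2000274658203), (4.472135543823242, 19.677398681640625), 63.43495178222656) [ 0.46  -0.331  0.083]
lock [ 0.563 -0.028  0.115]
((225.38902282714844, 179.21946716308594), (93.18360900878906, 82.09745025634766), 2.862405300140381) [array([0.508, 0.311, 0.115]), array([0.754, 0.309, 0.115]), array([0.746, 0.03 , 0.115]), array([0.501, 0.036, 0.115])]
```

View pics/crop1.png

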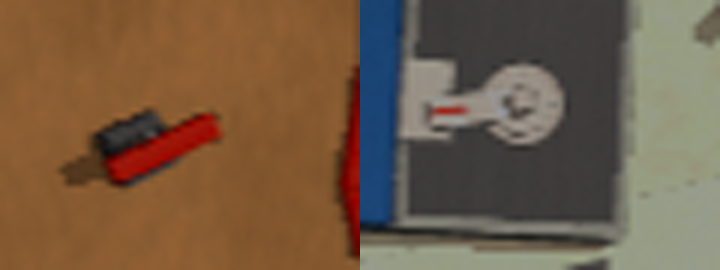

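The left crop confirms it: red T-bar on a dark socket at top (391,239), the only red one. The cutters are at (430,240). The lock is at (292,202), with its tongue pointing left at the lug. Next is a closer wrist look at both, lock first on time grounds, then the key.

Run:
```python
from h import *
def look(xy,z,yaw,fn):
    robot.reach([*xy,z],down(yaw)); robot.pause(.3); o=robot.observe(); im=robot.snapshot("wrist"); cv2.imwrite(f"pics/{fn}.png",im); np.savez(f"pics/{fn}.npz",tcp_rot=o["tcp_rot"],position=o["position"]); return o,im
o,im=look((.563,-.028),.30,1.6,"wl"); print(o["time_s"])
o,im=look((.46,-.331),.23,2.04,"wk"); c=cam("wrist",o); print(o["time_s"],o["joint_positions"].round(2))
for b in blobs(redmask(im),100): print(b[0],b[1],onz(c,b[1][0],.083).round(4),[onz(c,q,.083).round(4)[:2] for q in cv2.boxPoints(b[1])])
a,b_=cv2.imread("pics/wl.png"),im
cv2.imwrite("pics/w2.png",cv2.resize(np.hstack([a,b_]),None,fx=.71,fy=.71))
```

```text
2.4917
4.0833 [-0.76  0.42  1.41  0.    1.31 -1.23]
1562.0 ((229.40000915527344, 282.8000183105469), (88.54378509521484, 45.53680419921875), 18.43494987487793) [ 0.4551 -0.4278  0.083 ] [array([ 0.4159, -0.4569]), array([ 0.4108, -0.409 ]), array([ 0.4939, -0.3991]), array([ 0.5024, -0.4479])]
846.5 ((281.6097412109375, 195.98780822753906), (15.086384773254395, 64.28112030029297), 1.7899105548858643) [ 0.4612 -0.3283  0.083 ] [array([ 0.4678, -0.3587]), array([ 0.443 , -0.3051]), array([ 0.455 , -0.2995]), array([ 0.4804, -0.3529])]
```

View pics/w2.png

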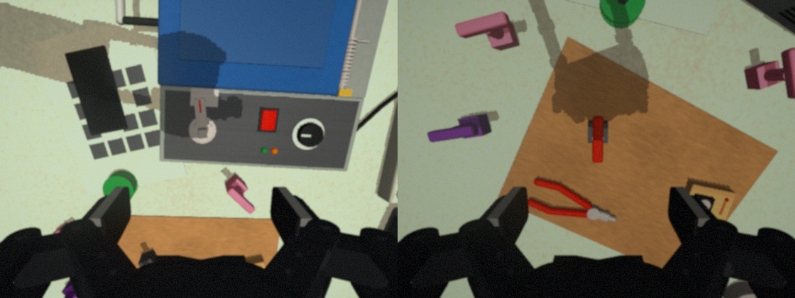

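The bar measures 59 x 13 mm at yaw 2.01 rad, which matches the spec. I'll take a second look with the camera straight over the key so the bar's side faces don't bias it, then grasp.

```bash
cat >> h.py <<'E'
def over(xy,ztop,yaw,fn,h=.12):
    X=np.array([np.cos(yaw),np.sin(yaw)]); robot.reach([*(np.array(xy)-.07*X),ztop+h],down(yaw)); robot.pause(.3)
    o=robot.observe(); im=robot.snapshot("wrist"); cv2.imwrite(f"pics/{fn}.png",im); return o,im
E
python3 - <<'E'
from h import *
o,im=over((.461,-.328),.083,2.01,"wk2"); c=cam("wrist",o)
u=proj(c,(.461,-.328,.083)); print(u)
bs=[(b[0],b[1]) for b in blobs(redmask(im),300) if np.hypot(*(np.array(b[1][0])-u))<40]
b=bs[0]; q=np.array([onz(c,p,.083)[:2] for p in cv2.boxPoints(b[1])]); e=[q[1]-q[0],q[2]-q[1]]; L=[np.hypot(*v) for v in e]; v=e[int(np.argmax(L))]; yaw=np.arctan2(v[1],v[0])%np.pi
ctr=q.mean(0); print(b,L,ctr,yaw,len(bs))
if len(bs)==1 and abs(max(L)-.06)<.005 and abs(min(L)-.014)<.004 and np.hypot(*(ctr-[.461,-.328]))<.01:
    robot.move_gripper(.05,40)
    robot.reach([*ctr,.14],down(yaw)); robot.move_straight([*ctr,.058],.08); robot.pause(.2)
    robot.move_gripper(0,60); o=robot.observe(); print(o["finger_gap"],o["finger_force"],o["position"],o["time_s"])
    np.save("key.npy",[*ctr,yaw])
    robot.move_straight([*ctr,.16],.15)
    # lock overview estimate
    d=np.load("pics/wl.npz"); cl=cam("wrist",d); iw=cv2.imread("pics/wl.png")
    print("spindle",onz(cl,(286,178),.115)); 
    for r in blobs(redmask(iw,(260,120,310,200)),5): print("stripe",r[1],onz(cl,r[1][0],.106))
E
```

```text
[279.06611365 116.87807536]
(1258.0, ((279.2214050292969, 118.64262390136719), (79.05610656738281, 17.92337989807129), 88.09085083007812)) [np.float64(0.013311040731477456), np.float64(0.05834629822320014)] [ 0.4620667  -0.32993238] 2.0497443350463707 1
0.01317913592982241 58.44399869441986 [ 0.46199693 -0.33005784  0.0581267 ] 7.575
spindle [ 0.56849826 -0.01705412  0.115     ]
stripe ((281.2705078125, 149.4754180908203), (15.119468688964844, 1.5391075611114502), 84.80557250976562) [0.56301261 0.0101065  0.106     ]
```

Run:
```python
from h import *
o,im=over((.566,-.018),.126,1.7,"ws"); np.savez("pics/ws.npz",tcp_rot=o["tcp_rot"],position=o["position"]); c=cam("wrist",o)
u=proj(c,(.566,-.018,.126)); print(u,o["finger_gap"],o["time_s"],o["joint_positions"].round(2))
x,y=int(u[0]),int(u[1]); x0,y0=x-75,max(0,y-75); print(x0,y0)
cv2.imwrite("pics/ws_c.png",cv2.resize(im[y0:y0+150,x0:x0+150],None,fx=4,fy=4,interpolation=cv2.INTER_CUBIC))
```

```text
[280.13411559 116.15096026] 0.0131328951448155 9.7917 [-0.28  0.44  1.34 -0.    1.37 -0.41]
205 41
```

View pics/ws_c.png

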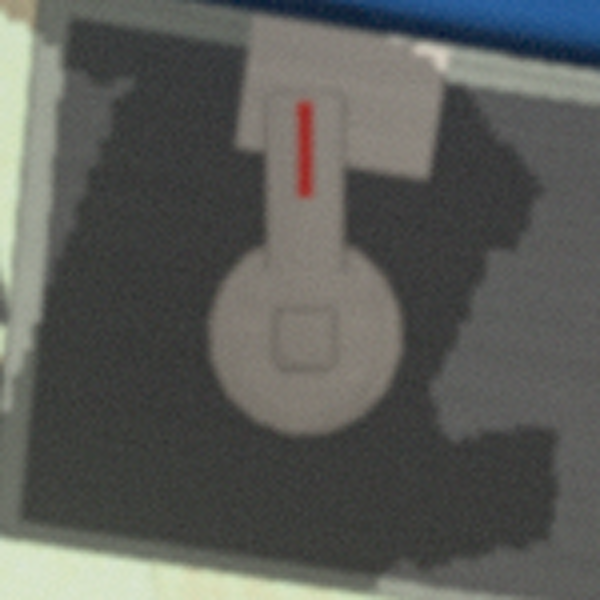

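The spindle is a clean square in the crop, 15.5 px wide (12.2 mm, as it should be), centred at full-image pixel (280.9,125.6). The tongue lies straight up the picture, so its yaw is about 1.70, with the lid edge tilted 0.15 rad from it. Now the fit, in guarded steps.

Run:
```python
from h import *
d=np.load("pics/ws.npz"); c=cam("wrist",d); s=onz(c,(280.9,125.6),.126); s[2]=0
a=onz(c,(205+305/4,41+100/4),.106); b=onz(c,(205+305/4,41+196/4),.106); t=(a-b)[:2]; yaw=np.arctan2(t[1],t[0])
print("spindle",s,"tongue yaw",yaw,"check 47mm",np.hypot(*(onz(c,(205+305/4,41+90/4),.106)-s)[:2]))
np.save("spin.npy",[s[0],s[1],yaw])
robot.reach([s[0],s[1],.195],down(yaw)); robot.pause(.3); f0=robot.observe()["contact_force"]; print("f0",f0.round(2))
z=.187
while z>.1605:
    z-=.002; robot.move_straight([s[0],s[1],z],.03); o=robot.observe(); f=o["contact_force"]-f0
    print(round(z,4),o["position"].round(4),f.round(1))
    if f[2]>12: break
print(o["time_s"],o["finger_gap"])
```

```text
spindle [ 0.56745592 -0.02483256  0.        ] tongue yaw 1.69752359536418 check 47mm 0.046920343727469734
f0 [-0.7   0.57 -1.37]
0.185 [ 0.5674 -0.0248  0.1847] [ 0.5 -1.  -0.4]
0.183 [ 0.5674 -0.0248  0.1829] [ 1.2 -0.6  0.1]
0.181 [ 0.5675 -0.0248  0.181 ] [ 0.4  0.4 -0.6]
0.179 [ 0.5671 -0.0248  0.1788] [-0.2  0.2  0.3]
0.177 [ 0.5671 -0.0248  0.1765] [ 0.5 -0.6 -0.9]
0.175 [ 0.5672 -0.0248  0.1746] [-1.1 -0.6 -1. ]
0.173 [ 0.5672 -0.0248  0.1727] [-2.6 -1.1 -1.4]
0.171 [ 0.5672 -0.0248  0.1707] [-2.3 -0.9 -0.9]
0.169 [ 0.5673 -0.0248  0.1688] [-3.1 -1.7 -0.3]
0.167 [ 0.5673 -0.0248  0.1668] [-3.4 -1.5 -0.1]
0.165 [ 0.5673 -0.0248  0.1648] [-3.5 -1.3  0.6]
0.163 [ 0.5673 -0.0248  0.1629] [-3.5 -2.1  0.5]
0.161 [ 0.5673 -0.0249  0.1611] [-3.7 -1.6  2.2]
0.159 [ 0.5676 -0.0249  0.1609] [-8.3 -0.8 12.2]
14.2917 0.01305281716160468
```

Seated: the contact is at TCP z 0.161, as calculated. Now I'll turn it in steps while watching the moment.

Run:
```python
from h import *
sx,sy,yaw=np.load("spin.npy"); P=[sx,sy,.1605]
robot.reach(P,down(yaw)); robot.pause(.3)
m0=robot.observe()["ft_torque"]
for a in [.2,.4,.6,.8,1.,1.1,1.2,1.26,1.32,1.37]:
    robot.reach(P,down(yaw+a)); robot.pause(.1); o=robot.observe(); print(a,(o["ft_torque"]-m0).round(2),o["contact_force"].round(1),round(o["joint_positions"][5],2))
    if abs((o["ft_torque"]-m0)[2])>.8: break
print(o["time_s"])
ang=np.cos(yaw+a)
```

```text
0.2 [0.06 0.14 0.07] [-6.8 -1.2  2.7] -0.51
0.4 [-0.03  0.21 -0.02] [-7.6 -1.4  4.2] -0.71
0.6 [-0.1   0.27  0.06] [-8.3 -1.6  2.8] -0.91
0.8 [-0.08  0.21 -0.02] [-7.1 -1.5  3.4] -1.11
1.0 [-0.17  0.22 -0.  ] [-7.9 -1.4  4.1] -1.31
1.1 [-0.16  0.1   0.03] [-6.4 -2.4  4.3] -1.41
1.2 [-0.14  0.13  0.03] [-7.1 -1.5  4.6] -1.51
1.26 [-0.11  0.08 -0.02] [-6.2 -1.1  3.7] -1.57
1.32 [-0.04  0.15  0.02] [-7.4 -0.8  4. ] -1.63
1.37 [-0.1  0.2 -0. ] [-7.3 -1.4  4.2] -1.68
18.6333
```

Run:
```python
from h import *
sx,sy,yaw=np.load("spin.npy"); P=[sx,sy,.1605]
m0=robot.observe()["ft_torque"]
for a in [1.40,1.43,1.46,1.49]:
    robot.reach(P,down(yaw+a)); robot.pause(.1); o=robot.observe(); m=(o["ft_torque"]-m0)[2]; print(a,m.round(2),o["contact_force"].round(1))
    if abs(m)>.25: break
robot.pause(.2)
robot.move_gripper(.045); robot.pause(.2)
robot.move_straight([sx,sy,.24],.12); 
# look from above, camera over spindle, same yaw as earlier look
o,im=over((sx,sy),.126,1.7,"ws2",h=.18); np.savez("pics/ws2.npz",tcp_rot=o["tcp_rot"],position=o["position"]); c=cam("wrist",o)
u=proj(c,(sx,sy,.186)); print(u,o["time_s"]); 
for b in blobs(redmask(im),60): print(b[0],b[1],onz(c,b[1][0],.186).round(4))
cv2.imwrite("pics/ws2c.png",cv2.resize(im[20:250,150:420],None,fx=2,fy=2))
```

```text
1.4 0.02 [-8.  -2.1  3.4]
1.43 -0.09 [-8.9 -1.8  4.5]
1.46 -0.19 [-8.1 -2.2  3.9]
1.49 -0.36 [-8.9 -2.1  4.5]
[279.79335538 117.54566793] 23.1917
1278.0 ((276.98077392578125, 116.59616088867188), (81.7804183959961, 18.43491554260254), 11.309932708740234) [ 0.5652 -0.0244  0.186 ]
646.0 ((376.7884826660156, 113.05770111083984), (22.35723876953125, 31.966930389404297), 11.309932708740234) [ 0.6401 -0.0121  0.186 ]
112.0 ((155.0, 380.0), (8.0, 18.0), 90.0) [ 0.4796 -0.2803  0.186 ]
68.5 ((154.75001525878906, 400.25006103515625), (8.485280990600586, 12.020814895629883), 45.0) [ 0.48   -0.3044  0.186 ]
```

View pics/ws2c.png

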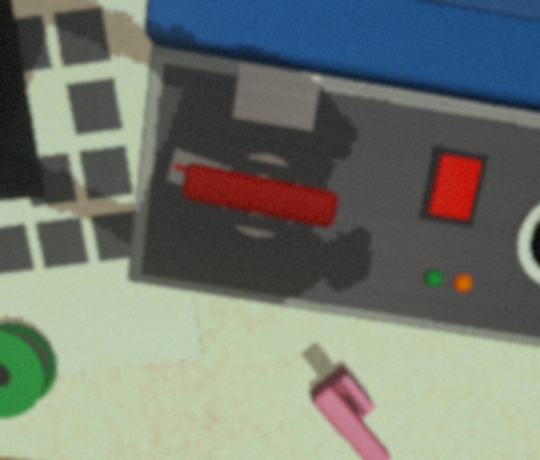

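The moment rose to 0.36 N m, so the lock is at its stop. The view shows the tongue swung to the front (left in the picture, crop (180,165)). The key bar is at (260,195), within 2 mm of the spindle axis and upright. Next, the lid bar.

Run:
```python
from h import *
o,im=over((.455,.175),.102,1.55,"wb",h=.16); np.savez("pics/wb.npz",tcp_rot=o["tcp_rot"],position=o["position"]); c=cam("wrist",o)
print(proj(c,(.455,.175,.102)),o["time_s"],o["joint_positions"].round(2),o["contact_force"].round(2))
h=cv2.cvtColor(im,cv2.COLOR_BGR2HSV); m=((h[...,0]>100)&(h[...,0]<125)&(h[...,1]>110)).astype(np.uint8)*255
for b in blobs(m,2000):
    # front edge of lid in image (left side): fit a line
    pts=b[2][:,0]; print(b[0],pts.min(0),pts.max(0))
    f=np.array([[pts[pts[:,1]==r][:,0].min(),r] for r in range(40,200,4) if (pts[:,1]==r).any()])
    w=np.array([onz(c,p,.115)[:2] for p in f]); k=np.polyfit(w[:,1],w[:,0],1); print("front edge x=",k, w[:3],w[-2:])
cv2.imwrite("pics/wb_v.png",im)
```

```text
[279.49854074 117.05950099] 24.4833 [ 0.06  0.21  1.62 -0.    1.31  0.08] [-0.35 -0.33  0.39]
57633.5 [333   0] [559 265]
front edge x= [0.02945166 0.50122413] [[0.50844922 0.23252843]
 [0.50773656 0.22965734]
 [0.50781695 0.22675148]] [[0.50392727 0.10948652]
 [0.50400489 0.10582439]]
3319.5 [184   0] [247  67]
front edge x= [-0.77282505  0.56257112] [[0.38244945 0.23533919]
 [0.38295479 0.23244138]
 [0.38426014 0.22950863]] [[0.39143963 0.22053349]
 [0.39681895 0.21743988]]
```

View pics/wb_v.png

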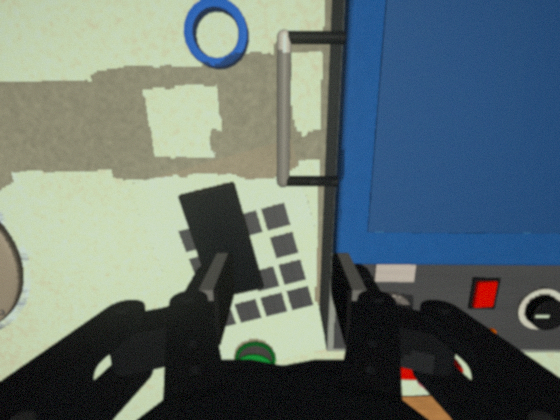

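The bar runs from pixel (284,40) to (284,180), so its middle is at (283.5,110). The lid's front edge gives a unit yaw of -0.03. The plan is to pinch it from above and then follow the hinge arc.

```bash
cat >> h.py <<'E'
phi=-.0295; UX=np.array([np.cos(phi),np.sin(phi),0]); LY=np.pi/2+phi
def tcp(q,B,dz=-.019): # B: bar centre xy when shut
    H=np.array([*B,.100])+.305*UX; return H-.305*np.cos(q)*UX+np.array([0,0,.305*np.sin(q)+dz])
E
python3 - <<'E'
from h import *
c=cam("wrist",np.load("pics/wb.npz")); B=onz(c,(283.5,110),.102); e1=onz(c,(284,38),.102);e2=onz(c,(284,183),.102)
print(B,np.hypot(*(e1-e2)[:2]),"dist to lid front",(B-[.0295*B[1]+.50122,B[1],0])@UX)
np.save("bar.npy",B[:2])
print([robot.solve_ik(tcp(q,B[:2]),down(LY)) is not None for q in (0,.2,.4,.6,.8)])
robot.move_gripper(.032,30)
robot.reach([B[0],B[1],.17],down(LY)); robot.pause(.2); f0=robot.observe()["contact_force"]
for z in (.13,.11,.095,.083):
    robot.move_straight([B[0],B[1],z],.08); o=robot.observe(); f=o["contact_force"]-f0; print(z,f.round(1))
    if np.linalg.norm(f)>8: break
else:
    robot.move_gripper(0,35); o=robot.observe(); print(o["finger_gap"],o["finger_force"],o["position"],(o["contact_force"]-f0).round(1),o["time_s"])
E
```

```text
[0.45863881 0.1808506  0.102     ] 0.12162363705058868 dist to lid front -0.04789543947357683
[True, True, True, True, True]
0.13 [ 0.5 -0.1  0.6]
0.11 [ 0.2 -0.7 -0.6]
0.095 [1.2 0.9 0.3]
0.083 [0.5 0.1 0.9]
0.010938685639105414 34.05119240283966 [0.45652819 0.18093186 0.08321381] [-6.5  0.4  5.4] 27.5583
```

It's pinched: gap 10.9 mm, and the true bar x is 0.4565, which also matches the 50 mm to the lid front. Lifting past balance now, then back down.

```bash
cat >> h.py <<'E'
def est(o,B):
    H=np.array([*B,.100])+.305*UX; d=o["position"]+[0,0,.019]-H; return np.arctan2(d[2],-d@UX),np.hypot(d[2],d@UX)
E
python3 - <<'E'
from h import *
o=robot.observe(); B=o["position"][:2]; np.save("bar.npy",B)
for q in [.1,.2,.3,.4,.5,.6,.7,.76,.8]:
    robot.move_straight(tcp(q,B),.1); o=robot.observe(); print(q,np.round(est(o,B),3),o["contact_force"].round(1),round(o["finger_gap"],4),round(o["finger_force"],1))
    if np.linalg.norm(o["contact_force"])>40 or o["finger_gap"]<.008: break
print(o["time_s"]); robot.pause(.4)
cv2.imwrite("pics/lift.png",robot.snapshot("scene"))
E
```

```text
0.1 [0.1   0.305] [-0.9  0.7 -2.1] 0.0108 34.3
0.2 [0.198 0.305] [-1.4  1.1 -2.1] 0.0107 34.3
0.3 [0.299 0.306] [-5.2  2.  -0. ] 0.0107 34.4
0.4 [0.399 0.306] [-6.7  1.5  0.8] 0.0102 34.4
0.5 [0.499 0.307] [-8.8  1.1  3.1] 0.0107 34.5
0.6 [0.599 0.307] [-12.8   0.3   7.5] 0.0108 34.6
0.7 [0.701 0.308] [-15.2  -0.3  11.6] 0.0108 34.6
0.76 [0.764 0.308] [-13.1   0.2  13.9] 0.0103 35.6
0.8 [0.805 0.308] [-12.2   0.7  14.2] 0.0106 36.0
31.35
```

View pics/lift.png

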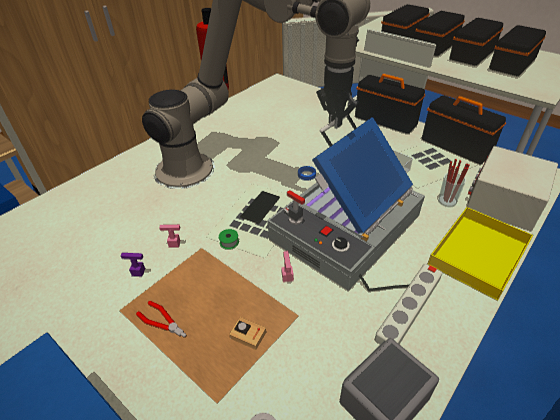

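The lid is open at about 0.8 rad in the pinch. The key stands in the lock at (296,205), and the other things on the table haven't moved. Lowering to 0.575 and checking.

Run:
```python
from h import *
B=np.load("bar.npy")
for q in [.75,.70,.65,.61,.575]: robot.move_straight(tcp(q,B),.06)
robot.pause(1.); o=robot.observe(); print(np.round(est(o,B),3),o["contact_force"].round(1),o["finger_gap"],o["finger_force"],np.abs(o["dq"]).max(),o["time_s"])
im=robot.snapshot("scene"); cv2.imwrite("pics/end.png",cv2.resize(im[90:300,220:460],None,fx=2.5,fy=2.5))
```

```text
[0.575 0.306] [-9.5  0.7  5.5] 0.010319809495369089 36.17798030376434 0.0013963817539012356 34.675
```

View pics/end.png

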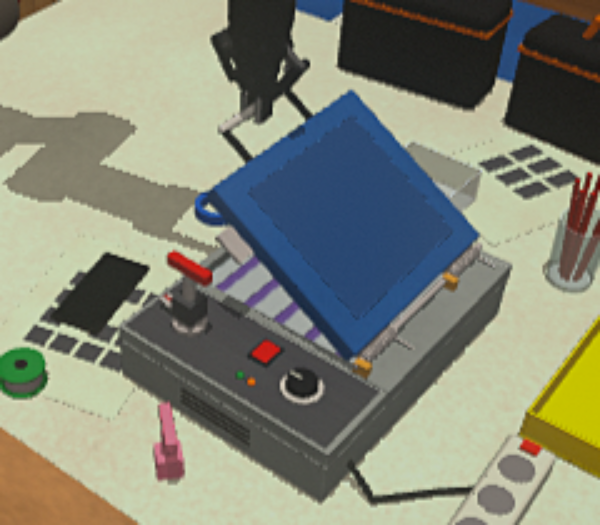

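The crop shows the lid held still at about 0.575 rad with the bar in the fingers at (240,122). The key is upright on the lock at (188,295), seated on the plate. Handing in.

```bash
python3 -c "
from station import robot
print(robot.hand_in())"
```

```text
the job is handed in; nothing more can be done
None
```

I handed the job in at about 35 s: the key is left standing in the lock, turned to its stop, and the lid was raised to about 0.8 rad and is now held still at about 0.575 rad, below the 0.66 rad balance point; the verdict was not shown.

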